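# Roll the kit tray into its bay, clip in the torch and lower the gate

### The job

Roll the grey kit tray along the rollers, without lifting it off them, until it rests against the blue end stop of the bay. Then take the yellow torch from the desk and press it, either way round, down into the tray's two blue sprung clips until it snaps fully home in both; last, swing the red gate bar all the way down behind the tray. Leave the mug, the carton and the screwdriver alone.

Things in the scene. Friction and masses are not known exactly. Their poses are not given: they have to be found in the camera images.
- track: fixed roller track, 190 mm (x) by 420 mm (y); rails along y, 65 mm high, inner faces at x = +-79 mm; 13 free rollers lying along x, tops 45 mm up. Origin: centre of its underside on the desk, z up. Trays travel to its -y; entry end (+y) is open. Gate at y = +18 mm: its post (x = -115 mm, 60 mm high) is on the robot's side, its bar comes down on a grey block (x = +98 mm, 62 mm high)
- bay_home (a point): where the tray's middle (tray_mid) is when fully home: x = 0, y = -100 mm in the track's frame, 62.5 mm above the desk. The bay has blue-topped rails, y = -200 to 0 mm of the track; the blue end stop's face is at y = -200 mm of the track (100 mm beyond this point), 76 mm high, 10 mm thick. Axes as the track's
- tray_mid (a point): middle of the loose grey kit tray (about 0.7 kg), half-way up, 17.5 mm above its underside: open box 150 mm (x) by 200 mm (y) by 35 mm high, walls and floor 4 mm. Axes as the track's, +y is the rear. Stands on the rollers, 4 mm play to each rail. Can be pushed at the rear wall, or from inside at the front wall (free floor 37 mm long between the front clip and the front wall)
- clip_seat (a point): where the torch's centre lies once snapped in: 34 mm above the tray's underside, at its x = 0, y = 0; torch axis along the tray's y. Two blue clips, 20 mm long, at y = +-48 mm, 76 mm free between them. Each has two hinged sprung arms: mouth 39 mm wide 27 mm above this point, throat 21 mm wide 12 mm above it. A torch pushed straight down spreads them (8 to 20 N in all) and snaps onto the saddles
- torch_mid (a point): centre of the loose yellow torch, on its axis: round barrel 30 mm in diameter along its x axis, 170 mm long in all, about 0.22 kg; a black hexagonal bumper (36 mm across flats, 18 mm long) at each end keeps it from rolling. This point is 18 mm above the desk at the start. Bare barrel 67 mm either side of the centre; centre it in the tray within 8 mm so that the bumpers pass outside the clips
- gate (a joint): angle of the red gate bar above level (rad): 0 = down across the track behind the tray (at its stop), 1.55 = upright. Stiff hinge (friction 0.14 N m), stays where it is left. It starts nearly upright, leaning slightly away from the robot, and swings away from the robot and down over the track when pushed on its robot-side face
- gate_hinge (a point): hinge axis of the gate, at x = -115 mm, y = +18 mm in the track's frame, 74 mm above the desk; the hinge axis lies along the track's y. This point's own x axis runs along the bar to its tip
- gate_tip (a point): tip of the gate bar, white-banded, 200 mm from the hinge along the bar; the bar is 16 mm wide (along the track's y) and 14 mm thick. When down it lies along the track's +x from the hinge; raised, it reaches about 280 mm above the desk, so move over it or round it
- screwdriver_mid (a point): bystander: a screwdriver, about 180 mm long, lying on the desk; this point is near its middle
- mug_mid (a point): bystander: blue mug, 76 mm across, 90 mm high; this point is its centre, half-way up
- carton_mid (a point): bystander: small cardboard carton 110 x 80 x 70 mm; this point is its centre
Mind the look-alikes: they are no part of the job. Leave any purple or white look-alike of the part that bears torch_mid alone.

How it is judged:
By the outcome, as a careful person would: the job done as asked, in the order asked, and still so for the second after the job is handed in, with the robot touching nothing.
It also fails if it takes over 72 s, if anything falls off the work surface, if the arm or the gripper's body presses on something with over 40 N, if the wrist force passes 120 N, or if a joint passes its speed limit or range.

### The arm

A 6-joint arm with a two-finger parallel gripper is mounted at the origin on the work surface. World frame = base frame: x ahead of the robot, y to its left, z up, the work surface at z = 0. Lengths are in m, angles in rad, forces in N, time in s.
With the tool pointing down it reaches from about 0.375 to 0.925 m from the base axis. Payload 5.7 kg.
Tool frame: the origin (TCP) lies between the finger pads; the fingertips stand 17 mm ahead of it and the grasp point (between the pads) lies 2 mm behind it; z points along the fingers, y is the line along which they close (so a half turn about z gives the same grasp; the last joint's range is limited). The gripper opens to 85 mm and grips with 20 to 120 N. Pads are 22 mm wide; open, the fingers measure 114 mm over their backs; the gripper's body (76 mm by 85 mm) begins 54 mm behind the grasp point. The pads swing forward as they close: fully open they stand 13 mm farther back than shut.
Start: joints at [1.214, 0.359, 1.51, -0, 1.272, -0.115], TCP at [0.144, 0.583, 0.248] pointing down, gripper open.
Joint ranges: [-2.97, 2.97], [-1.01, 2.36], [0.21, 2.38], [-0.96, 4.11], [0.2, 2.71], [-2.98, 2.98]. Speed limits (rad/s): [2.39, 2.39, 3.14, 3.14, 3.14, 3.14].

### API

Orientations are given as a unit quaternion [x, y, z, w].
In Python, from workcell import r gives the robot as it stands.
- The arm moves only by the shell command python3 -m crank 'ROWS'. ROWS is JSON, a list of rows, each an object with "linear": the shift along the tool's x, y, z in cm, a list of three; "turn": the turn, a rotation vector about the tool's x, y, z in rad, a list of three; "gripper": the finger opening in cm, from 0 to 8.54. A call has 1 to 12 rows; each row shifts and turns the commanded pose from where the row before left it, along the tool's axes as they then stand; what a row does not reach is not made up. A row lasts 1/10 s, in which the tool goes at most 50 mm and 8.59 degrees, less where a joint would pass 70% of its speed; a pose out of reach is approached as far as the arm can. A call with a gripper value outside its range is refused whole. The fingers move at their own pace and stop on an object; the grip force is fixed at half the most. Time passes only in rows, so rows that do not move let the fingers close. It gives the time, the measured TCP pose, the force, the opening and the grip force at its end, in the units of the state.
- r.sense(): the state, without advancing time (a new reading comes with each control period).
- r.get_image(name): name is "side" or "top" or "wrist"; returns (picture, depth): 384x512x3 uint8, blue, green, red; 384x512 float32, m along the optical axis (not along the pixel's ray), 0 where there is no reading.
- r.get_calibration(name): a dict with "fx", "fy", "cx", "cy" (pixels), "R" (3x3) and "t" (3): a world point X has camera coordinates R X + t; the wrist camera has in their place "mount" (4x4, takes a point from camera to tool coordinates, whose origin is the TCP and whose axes are the flange's). Camera axes: x right, y down, z forward; pixel columns grow to the right and rows downward; lengths in m; the calibration is good to about 2 mm. A picture is of the moment at which its call begins: read the wrist's pose just before it. get_calibration takes no time and is no camera call.
- r.close_job(): hands the job in; it is judged then, once.
The state is a dict: "time_s": time; "joint_pos": joint angles; "qvel": joint speeds; "tau": joint torques, N m; "position": TCP position; "orientation": TCP orientation; "contact_force": force on the tool from outside, world axes, zero at the start; "moment": the same for the moment, N m; "opening": finger opening in m; "finger_force": force on a finger pad.
Only numpy, scipy, OpenCV 4.12 (cv2) and the standard library are available. Lean on these libraries where they do the work, as an engineer would, in place of code of your own. Each camera call takes 0.05 s, during which the arm holds its last target. There are 200 camera calls.

## Working session

There is one attempt and no reset: what is moved stays moved. The work goes in short steps, Python scripts to look and compute and a shell command to move; the robot and the scene stay as the last step left them, time stands still between calls to the robot, and variables do not carry over. Pictures are saved under pics/ and viewed, at most 13 in all, crops included, and the job is handed in when it is done.

```bash
mkdir -p pics; ls; cat > h.py <<'E'
from workcell import r
import numpy as np, cv2
from scipy.spatial.transform import Rotation as Ro
def cam(name):
    s=r.sense(); im,d=r.get_image(name); c=r.get_calibration(name)
    if name=="wrist":
        M=np.array(c["mount"]); T=np.eye(4); T[:3,:3]=Ro.from_quat(s["orientation"]).as_matrix(); T[:3,3]=s["position"]
        W=T@M
    else:
        W=np.eye(4); R=np.array(c["R"]); W[:3,:3]=R.T; W[:3,3]=-R.T@np.array(c["t"])
    np.savez("last_%s.npz"%name,im=im,d=d,W=W,K=[c["fx"],c["fy"],c["cx"],c["cy"]])
    return im,d
def pts(name,uv):
    z=np.load("last_%s.npz"%name); K=z["K"]; W=z["W"]; out=[]
    for u,v in uv:
        d=np.median([x for x in z["d"][v-1:v+2,u-1:u+2].ravel() if x>0] or [0])
        p=np.array([(u-K[2])/K[0]*d,(v-K[3])/K[1]*d,d,1]); out.append((W@p)[:3])
    return np.array(out)
def proj(name,X):
    z=np.load("last_%s.npz"%name);K=z["K"];p=(np.linalg.inv(z["W"])@np.append(X,1))[:3]
    return K[0]*p[0]/p[2]+K[2],K[1]*p[1]/p[2]+K[3]
def ray(name,u,v,h):
    z=np.load("last_%s.npz"%name);K=z["K"];W=z["W"];d=W[:3,:3]@[(u-K[2])/K[0],(v-K[3])/K[1],1];o=W[:3,3]
    return o+d*(h-o[2])/d[2]
E
python3 - <<'E'
from h import *
s=r.sense(); print({k:np.round(v,3) for k,v in s.items()})
for n in("top","side"):
    im,d=cam(n); cv2.imwrite(f"pics/{n}1.png",cv2.resize(im,(800,600),interpolation=cv2.INTER_CUBIC))
    print(n,np.load(f"last_{n}.npz")["W"].round(3))
E
```

```text
pics
{'time_s': np.float64(0.0), 'joint_pos': array([ 1.214,  0.36 ,  1.511, -0.   ,  1.272, -0.115]), 'qvel': array([-0.002, -0.002,  0.002,  0.001, -0.   ,  0.001]), 'tau': array([ 1.0000e-03, -5.2763e+01, -2.7862e+01, -0.0000e+00,  1.3000e-02,
       -0.0000e+00]), 'position': array([0.143, 0.582, 0.247]), 'orientation': array([ 0.121,  0.993, -0.001, -0.   ]), 'contact_force': array([-0.91 , -0.056, -0.032]), 'moment': array([-0.019, -0.053, -0.011]), 'finger_force': np.float64(0.0), 'opening': np.float64(0.086)}
top [[-0.005 -0.997  0.078  0.47 ]
 [-1.     0.004 -0.018  0.073]
 [ 0.017 -0.078 -0.997  1.572]
 [ 0.     0.     0.     1.   ]]
side [[ 0.904 -0.336  0.266  0.231]
 [-0.428 -0.693  0.58  -0.684]
 [-0.01  -0.639 -0.77   1.09 ]
 [ 0.     0.     0.     1.   ]]
```

View pics/top1.png

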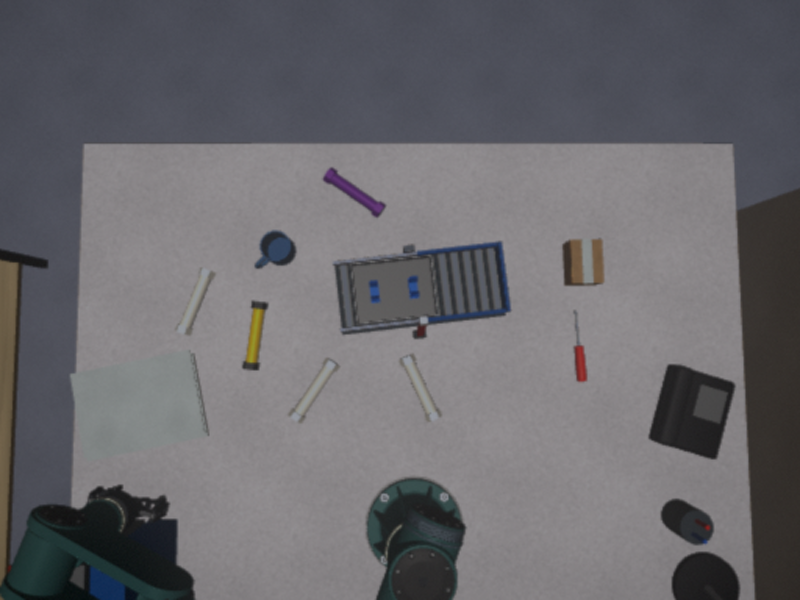

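View pics/side1.png

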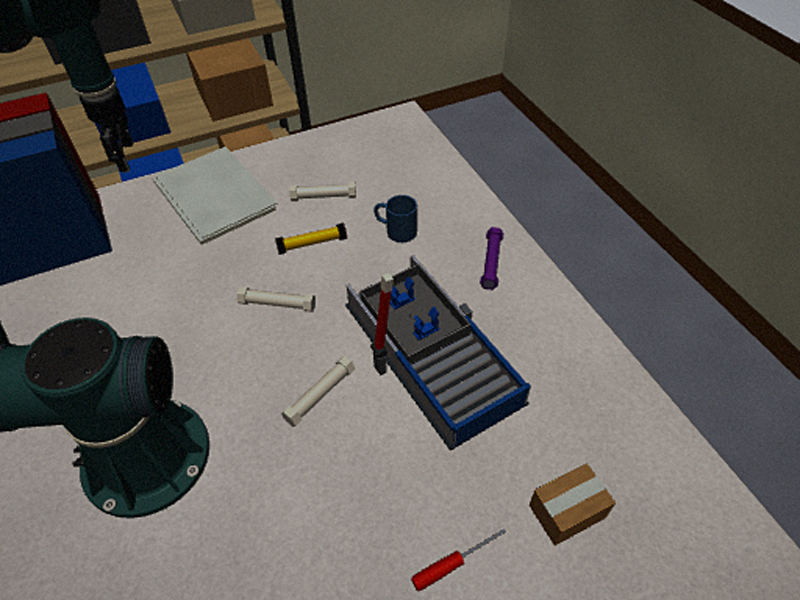

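The top view shows the yellow torch at (255,335), with a purple look-alike at (355,190) and white ones at (195,300), (313,390) and (420,388). Only the yellow one with black bumpers fits. The tray is at (395,290), the blue bay is to its right, and the gate is at (421,328). In the side view the torch is at (311,238) and the gate stands at (382,320).

```bash
python3 - <<'E'
from h import *
a=np.load("last_top.npz")["im"][145:245,150:340]; b=np.load("last_side.npz")["im"][120:300,165:350]
A=cv2.resize(a,(760,400),interpolation=cv2.INTER_CUBIC); 
cv2.imwrite("pics/topc.png",A)
cv2.imwrite("pics/sidec.png",cv2.resize(b,(617,600),interpolation=cv2.INTER_CUBIC))
E
```

```text
(no output)
```

View pics/topc.png

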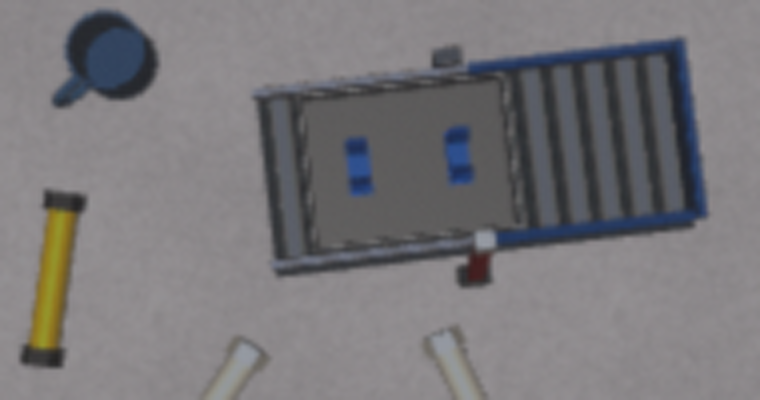

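View pics/sidec.png

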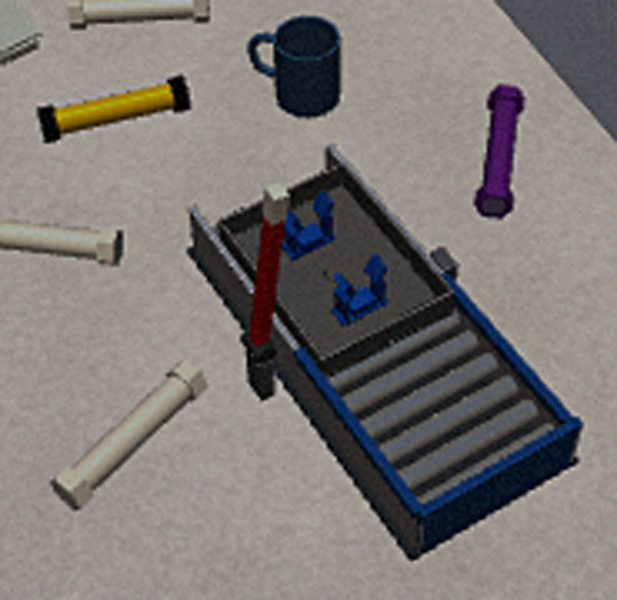

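The crops confirm the torch. It is the only yellow barrel with black bumpers, with ends at topc (64,200) and (42,357), and at sidec (180,93) and (49,122).

```bash
python3 - <<'E'
from h import *
t=lambda u,v:(u/4+150,v/4+145)
s=lambda u,v:(u/3.335+165,v/3.335+120)
def tri(a,b):
    rows=[]
    for n,(u,v) in(("top",a),("side",b)):
        z=np.load(f"last_{n}.npz");K=z["K"];V=np.linalg.inv(z["W"])
        rows+=[ (u-K[2])/K[0]*V[2]-V[0],(v-K[3])/K[1]*V[2]-V[1]]
    R=np.array(rows);return np.linalg.lstsq(R[:,:3],-R[:,3],rcond=None)[0]
P={}
for n,a,b in [("t1",t(64,201),s(180,93)),("t2",t(42,357),s(49,122)),
 ("entN",t(278,267),s(192,210)),("entF",t(257,94),s(333,150)),("stopN",t(703,215),s(417,508)),("stopF",t(684,42),s(578,424)),
 ("tip",t(486,240),s(276,190)),("post",t(472,275),s(260,348)),("mug",t(106,45),s(308,30)),("trayRN",t(312,250),s(322,355))]:
    P[n]=tri(a,b);print(n,P[n].round(4), ray("top",*a,{'t':0.018}.get(n[0],0.065)).round(4))
for a in("t",):
    d=P["t1"]-P["t2"];print("torch",(P["t1"]+P["t2"])/2,np.linalg.norm(d),np.degrees(np.arctan2(d[1],d[0])))
d=(P["entN"]+P["entF"]-P["stopN"]-P["stopF"])/2;print("track y dir",np.linalg.norm(d),np.degrees(np.arctan2(d[1],d[0])))
d=(P["entF"]+P["stopF"]-P["entN"]-P["stopN"])/2;print("track x dir",np.linalg.norm(d),np.degrees(np.arctan2(d[1],d[0])))
print("track c",(P["entN"]+P["entF"]+P["stopN"]+P["stopF"])/4)
E
```

```text
t1 [0.5531 0.3843 0.0188] [0.5497 0.3854 0.018 ]
t2 [0.4013 0.4034 0.0213] [0.3974 0.405  0.018 ]
entN [0.4864 0.1709 0.0685] [0.4835 0.172  0.065 ]
entF [0.6544 0.1913 0.0598] [0.6495 0.1925 0.065 ]
stopN [ 0.5313 -0.2321  0.0817] [ 0.5314 -0.2353  0.065 ]
stopF [ 0.6989 -0.2186  0.0771] [ 0.699  -0.2201  0.065 ]
tip [ 0.5049 -0.0133  0.2765] [ 0.5096 -0.0297  0.018 ]
post [ 0.4788 -0.0141  0.0672] [ 0.475  -0.0129  0.065 ]
mug [0.6936 0.3301 0.1034] [0.6973 0.3376 0.065 ]
trayRN [ 0.5536  0.1271 -0.1762] [0.5005 0.1417 0.018 ]
torch [0.47720091 0.39381542 0.02007668] 0.15299068074003952 -7.181487262500924
track y dir 0.40921560959851677 96.28145917169938
track x dir 0.1687978132305284 5.757096716464839
track c [ 0.59273866 -0.02213764  0.07177521]
```

```bash
python3 -m crank '[{"linear":[0,0,-0.9],"turn":[0,0,0.135],"gripper":8.5},{"linear":[0,0,-0.9],"turn":[0,0,0.135],"gripper":8.5},{"linear":[0,0,-0.9],"turn":[0,0,0.135],"gripper":8.5},{"linear":[0,0,-0.9],"turn":[0,0,0.135],"gripper":8.5},{"linear":[0,0,-0.9],"turn":[0,0,0.135],"gripper":8.5},{"linear":[0,0,-0.9],"turn":[0,0,0.135],"gripper":8.5},{"linear":[0,0,-0.9],"turn":[0,0,0.135],"gripper":8.5},{"linear":[0,0,-0.9],"turn":[0,0,0.135],"gripper":8.5},{"linear":[0,0,-0.9],"turn":[0,0,0.135],"gripper":8.5}]'
python3 -m crank '[{"linear":[-3,2.12,0],"turn":[0,0,0],"gripper":0},{"linear":[-3,2.12,0],"turn":[0,0,0],"gripper":0},{"linear":[-3,2.12,0],"turn":[0,0,0],"gripper":0},{"linear":[-3,2.12,0],"turn":[0,0,0],"gripper":0},{"linear":[-3,2.12,0],"turn":[0,0,0],"gripper":0},{"linear":[-3,2.12,0],"turn":[0,0,0],"gripper":0},{"linear":[-3,2.12,0],"turn":[0,0,0],"gripper":0},{"linear":[-3,2.12,0],"turn":[0,0,0],"gripper":0},{"linear":[-3,2.12,0],"turn":[0,0,0],"gripper":0}]'
python3 -m crank '[{"linear":[-3,2.12,0],"turn":[0,0,0],"gripper":0},{"linear":[-3,2.12,0],"turn":[0,0,0],"gripper":0},{"linear":[-3,2.12,0],"turn":[0,0,0],"gripper":0},{"linear":[-3,2.12,0],"turn":[0,0,0],"gripper":0},{"linear":[-3,2.12,0],"turn":[0,0,0],"gripper":0},{"linear":[-3,2.12,0],"turn":[0,0,0],"gripper":0},{"linear":[-3,2.12,0],"turn":[0,0,0],"gripper":0},{"linear":[-3,2.12,0],"turn":[0,0,0],"gripper":0},{"linear":[-3,2.12,0],"turn":[0,0,0],"gripper":0},{"linear":[0,0,0],"turn":[0,0,0],"gripper":0}]'
python3 - <<'E'
from h import *
im,d=cam("wrist"); cv2.imwrite("pics/w1.png",cv2.resize(im,(800,600),interpolation=cv2.INTER_CUBIC)); print(np.load("last_wrist.npz")["W"].round(3))
E
```

```text
time_s: 1.0
position: [0.1435, 0.5822, 0.3291]
orientation: [0.668, 0.744, -0.001, 0.0]
contact_force: [-0.6, 0.3, -0.3]
opening: 0.0853
finger_force: 0.0
time_s: 1.9
position: [0.3645, 0.3346, 0.329]
orientation: [0.666, 0.746, -0.0, -0.0]
contact_force: [0.5, 1.1, -0.2]
opening: 0.0002
finger_force: 0.0
time_s: 2.9
position: [0.5869, 0.0859, 0.3285]
orientation: [0.667, 0.745, -0.0, 0.001]
contact_force: [0.1, 0.7, -1.0]
opening: -0.0003
finger_force: 0.0
[[ 0.994  0.105  0.034  0.579]
 [ 0.11  -0.948 -0.299  0.163]
 [ 0.     0.301 -0.954  0.454]
 [ 0.     0.     0.     1.   ]]
```

View pics/w1.png

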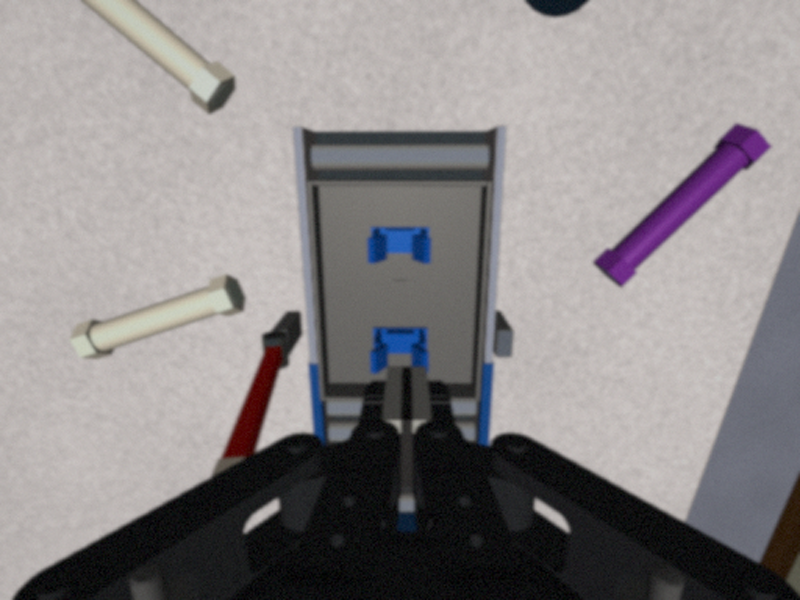

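The wrist view shows the track entry at v≈130 with its rails at u≈300 and 500. The tray's rear wall is at v≈183, its clips at (400,240) and (400,345), and its front wall at v≈398. The rails turn blue at v≈363. The gate bar is on the left with its hinge near (280,340), and the tray is nearly square to the tool.

```bash
python3 - <<'E'
from h import *
f=lambda u,v:(u*.64,v*.64)
def tr(p):
    c=np.array([0.593,-0.022]);a=np.radians(6.3);d=p[:2]-c;return np.array([d@[np.cos(a),np.sin(a)],d@[-np.sin(a),np.cos(a)]])*1000
for n,u,v,h in [("entN",294,128,.065),("entF",507,128,.065),("bayN",310,364,.065),("bayF",491,362,.065),
 ("trayRN",312,183,.08),("trayRF",494,182,.08),("trayFN",320,399,.08),("trayFF",481,398,.08),("clipR",400,230,.053),("clipF",400,331,.053),("block",503,318,.062),("tip",405,367,0.3115)]:
    p=ray("wrist",*f(u,v),h); q=pts("wrist",[(int(u*.64),int(v*.64)+2)])[0];print(n,p.round(4),tr(p).round(1),"depth z",q.round(3))
E
```

```text
entN [0.4863 0.1793 0.065 ] [-84.  211.8] depth z [0.486 0.178 0.065]
entF [0.6577 0.1983 0.065 ] [ 88.5 211.9] depth z [ 0.67   0.203 -0.   ]
bayN [ 0.5088 -0.0287  0.065 ] [-84.4   2.5] depth z [ 0.508 -0.03   0.066]
bayF [ 0.6794 -0.0078  0.065 ] [87.5  4.7] depth z [ 0.679 -0.01   0.065]
trayRN [0.5058 0.1388 0.08  ] [-69.1 169.4] depth z [0.505 0.136 0.079]
trayRF [0.6515 0.1557 0.08  ] [ 77.6 170.2] depth z [0.654 0.154 0.065]
trayFN [ 0.5225 -0.0563  0.08  ] [-73.8 -26.4] depth z [ 0.519 -0.067  0.066]
trayFF [ 0.6724 -0.0387  0.08  ] [ 77.1 -25.3] depth z [ 0.675 -0.049  0.065]
clipR [0.5804 0.1051 0.053 ] [  1.4 127.8] depth z [0.581 0.104 0.064]
clipF [0.5906 0.0094 0.053 ] [ 1.  31.5] depth z [0.591 0.011 0.062]
block [0.6838 0.0362 0.062 ] [96.6 47.8] depth z [0.69  0.025 0.035]
tip [0.5864 0.0951 0.3115] [  6.3 117.1] depth z [0.586 0.097 0.318]
```

```bash
python3 -m crank '[{"linear":[3,-0.35,0],"turn":[0,0,0],"gripper":0},{"linear":[3,0,0],"turn":[0,0,0],"gripper":0},{"linear":[2.7,0,0],"turn":[0,0,0],"gripper":0},{"linear":[0,0,4],"turn":[0,0,0],"gripper":0},{"linear":[0,0,4],"turn":[0,0,0],"gripper":0},{"linear":[0,0,4],"turn":[0,0,0],"gripper":0},{"linear":[0,0,4],"turn":[0,0,0],"gripper":0},{"linear":[0,0,3],"turn":[0,0,0],"gripper":0},{"linear":[0,0,3],"turn":[0,0,0],"gripper":0},{"linear":[0,0,2],"turn":[0,0,0],"gripper":0},{"linear":[0,0,1],"turn":[0,0,0],"gripper":0},{"linear":[0,0,0],"turn":[0,0,0],"gripper":0}]'
python3 -m crank '[{"linear":[-0.5,0,0],"turn":[0,0,0],"gripper":0},{"linear":[-0.5,0,0],"turn":[0,0,0],"gripper":0},{"linear":[-0.5,0,0],"turn":[0,0,0],"gripper":0},{"linear":[-0.6,0,0],"turn":[0,0,0],"gripper":0},{"linear":[-0.6,0,0],"turn":[0,0,0],"gripper":0},{"linear":[-0.7,0,0],"turn":[0,0,0],"gripper":0},{"linear":[-0.7,0,0],"turn":[0,0,0],"gripper":0},{"linear":[-0.7,0,0],"turn":[0,0,0],"gripper":0}]'
```

```text
time_s: 4.15
position: [0.5691, 0.1759, 0.0781]
orientation: [0.665, 0.746, -0.001, -0.001]
contact_force: [-0.2, -0.4, 0.1]
opening: 0.0001
finger_force: 0.0
time_s: 4.95
position: [0.5766, 0.1272, 0.0794]
orientation: [0.666, 0.746, 0.0, 0.0]
contact_force: [0.5, 3.6, 1.2]
opening: -0.0
finger_force: 1.6
```

```bash
python3 -m crank '[{"linear":[-0.8,0,0],"turn":[0,0,0],"gripper":0},{"linear":[-0.8,0,0],"turn":[0,0,0],"gripper":0},{"linear":[-0.8,0,0],"turn":[0,0,0],"gripper":0},{"linear":[-0.8,0,0],"turn":[0,0,0],"gripper":0},{"linear":[-0.7,0,0],"turn":[0,0,0],"gripper":0},{"linear":[-0.6,0,0],"turn":[0,0,0],"gripper":0},{"linear":[-0.5,0,0],"turn":[0,0,0],"gripper":0},{"linear":[-0.4,0,0],"turn":[0,0,0],"gripper":0},{"linear":[-0.3,0,0],"turn":[0,0,0],"gripper":0},{"linear":[-0.2,0,0],"turn":[0,0,0],"gripper":0},{"linear":[-0.1,0,0],"turn":[0,0,0],"gripper":0},{"linear":[0,0,0],"turn":[0,0,0],"gripper":0}]'
python3 -m crank '[{"linear":[0.5,0,-2],"turn":[0,0,0],"gripper":0},{"linear":[0.5,0,-4],"turn":[0,0,0],"gripper":0},{"linear":[0,0,-4],"turn":[0,0,0],"gripper":0},{"linear":[0,0,-4],"turn":[0,0,0],"gripper":0},{"linear":[0,0,-4],"turn":[0,0,0],"gripper":0},{"linear":[0,0,-4],"turn":[0,0,0],"gripper":0},{"linear":[0,0,-3],"turn":[0,0,0],"gripper":0},{"linear":[0,0,-1],"turn":[0,0,0],"gripper":0},{"linear":[0,0,0],"turn":[0,0,0],"gripper":0}]'
python3 - <<'E'
from h import *
im,d=cam("wrist"); cv2.imwrite("pics/w2.png",cv2.resize(im,(800,600),interpolation=cv2.INTER_CUBIC))
E
```

```text
time_s: 6.15
position: [0.5827, 0.0679, 0.0791]
orientation: [0.666, 0.746, -0.0, -0.0]
contact_force: [0.2, -0.6, -0.0]
opening: -0.0002
finger_force: 0.0
time_s: 7.05
position: [0.5825, 0.0781, 0.3406]
orientation: [0.666, 0.746, 0.001, 0.001]
contact_force: [-0.0, 0.6, -0.5]
opening: 0.0002
finger_force: 0.0
```

View pics/w2.png

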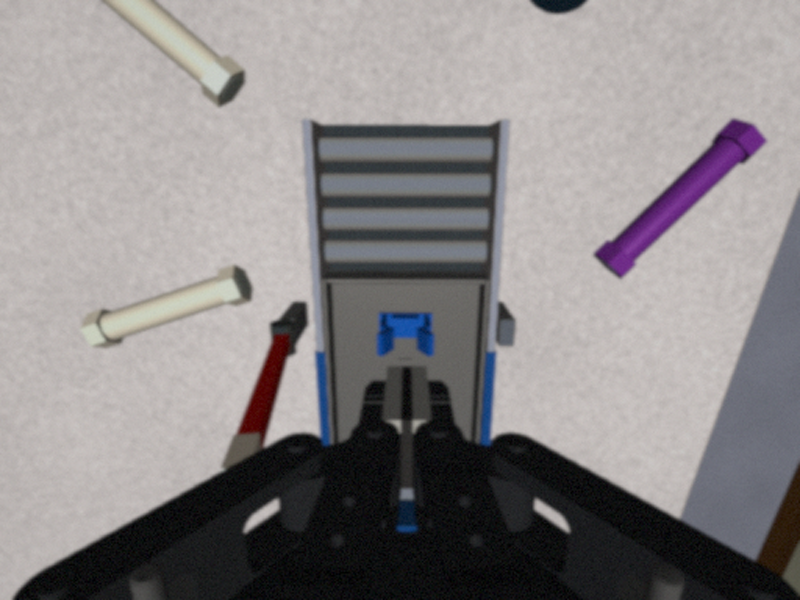

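The tray has advanced: its rear wall is now at v≈278 and four rollers are free behind it. The gate is still upright, with its tip at (243,447).

```bash
cat >> h.py <<'E'
C=np.array([0.595,-0.0195]);A=np.radians(6.3)
def tr(p):
    d=np.array(p)[:2]-C;return np.array([d@[np.cos(A),np.sin(A)],d@[-np.sin(A),np.cos(A)]])*1000
E
python3 - <<'E'
from h import *
f=lambda u,v:(u*.64,v*.64)
for n,u,v,h in [("R",330,279,.08),("R",485,279,.08),("bayN",318,352,.065),("bayF",494,352,.065),("entN",304,122,.065),("entF",509,122,.065),("hinge",290,322,.074),("block",505,320,.062)]:
    p=ray("wrist",*f(u,v),h);print(n,p.round(4),tr(p).round(1))
print(tr(r.sense()["position"]))
E
```

```text
R [0.5194 0.0497 0.08  ] [-67.6  77.1]
R [0.656  0.0653 0.08  ] [70.  77.6]
bayN [ 0.5103 -0.0286  0.065 ] [-85.2   0.2]
bayF [ 0.6801 -0.0093  0.065 ] [85.7  0.8]
entN [0.4872 0.1776 0.065 ] [-85.5 207.7]
entF [0.6567 0.1971 0.065 ] [ 85.1 208.5]
hinge [0.4842 0.0028 0.074 ] [-107.7   34.3]
block [0.6856 0.0234 0.062 ] [94.8 32.7]
[-2.58384775 98.44927917]
```

```bash
python3 -m crank '[{"linear":[-4,0.05,0],"turn":[0,0,0],"gripper":0},{"linear":[-4,0.05,0],"turn":[0,0,0],"gripper":0},{"linear":[-4,0.05,0],"turn":[0,0,0],"gripper":0},{"linear":[-4,0.05,0],"turn":[0,0,0],"gripper":0},{"linear":[-4,0.05,0],"turn":[0,0,0],"gripper":0},{"linear":[0,0,4],"turn":[0,0,0],"gripper":0},{"linear":[0,0,4],"turn":[0,0,0],"gripper":0},{"linear":[0,0,4],"turn":[0,0,0],"gripper":0},{"linear":[0,0,3],"turn":[0,0,0],"gripper":0},{"linear":[0,0,0],"turn":[0,0,0],"gripper":0}]'
python3 - <<'E'
from h import *
im,d=cam("wrist"); cv2.imwrite("pics/w3.png",cv2.resize(im,(800,600),interpolation=cv2.INTER_CUBIC)); print(tr(r.sense()["position"]))
E
```

```text
time_s: 8.1
position: [0.6019, -0.1188, 0.1822]
orientation: [0.666, 0.746, -0.003, -0.006]
contact_force: [-0.9, 1.1, -0.8]
opening: 0.0003
finger_force: 0.0
[  -1.935904   -100.30401504]
```

View pics/w3.png

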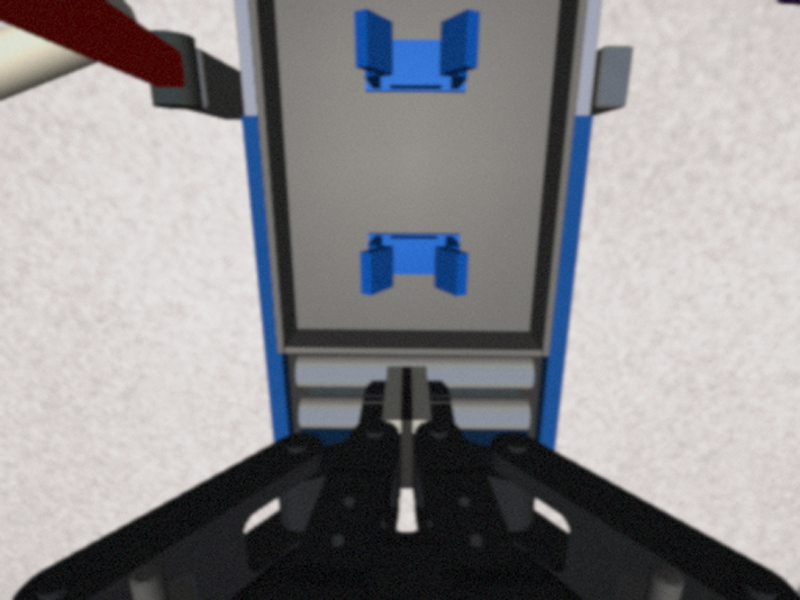

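The tray's front wall is at v≈340-352 and the front clip at (413,262). The fingertips at (405,370) still stand well above it, so I'll compute where the front wall is.

```bash
python3 - <<'E'
from h import *
f=lambda u,v:(u*.64,v*.64)
for n,u,v,h in [("Fout",415,354,.08),("Fin top",415,347,.08),("floor edge",415,330,.049),("clipbase front",415,274,.053),("clip base rear",415,90,.053)]:
    p=ray("wrist",*f(u,v),h);print(n,p.round(4),tr(p).round(1))
E
```

```text
Fout [ 0.609  -0.1409  0.08  ] [   0.6 -122.2]
Fin top [ 0.6085 -0.1368  0.08  ] [   0.5 -118.1]
floor edge [ 0.6089 -0.1384  0.049 ] [   0.7 -119.7]
clipbase front [ 0.6045 -0.1023  0.053 ] [  0.3 -83.4]
clip base rear [ 0.5928 -0.0051  0.053 ] [-0.6 14.6]
```

```bash
python3 -m crank '[{"linear":[-0.1,0.2,2],"turn":[0,0,0],"gripper":0},{"linear":[0,0,3],"turn":[0,0,0],"gripper":0},{"linear":[0,0,3],"turn":[0,0,0],"gripper":0},{"linear":[0,0,2],"turn":[0,0,0],"gripper":0},{"linear":[0,0,0.5],"turn":[0,0,0],"gripper":0},{"linear":[-0.3,0,0],"turn":[0,0,0],"gripper":0},{"linear":[-0.4,0,0],"turn":[0,0,0],"gripper":0},{"linear":[-0.4,0,0],"turn":[0,0,0],"gripper":0},{"linear":[-0.6,0,0],"turn":[0,0,0],"gripper":0},{"linear":[-0.7,0,0],"turn":[0,0,0],"gripper":0},{"linear":[-0.8,0,0],"turn":[0,0,0],"gripper":0},{"linear":[-0.8,0,0],"turn":[0,0,0],"gripper":0}]'
python3 -m crank '[{"linear":[-0.8,0,0],"turn":[0,0,0],"gripper":0},{"linear":[-0.7,0,0],"turn":[0,0,0],"gripper":0},{"linear":[-0.6,0,0],"turn":[0,0,0],"gripper":0},{"linear":[-0.5,0,0],"turn":[0,0,0],"gripper":0},{"linear":[-0.4,0,0],"turn":[0,0,0],"gripper":0},{"linear":[-0.4,0,0],"turn":[0,0,0],"gripper":0},{"linear":[-0.3,0,0],"turn":[0,0,0],"gripper":0},{"linear":[-0.3,0,0],"turn":[0,0,0],"gripper":0}]'
```

```text
time_s: 9.35
position: [0.6142, -0.1616, 0.0847]
orientation: [0.666, 0.746, 0.0, 0.0]
contact_force: [-0.0, 3.0, 2.5]
opening: 0.0001
finger_force: 1.8
time_s: 10.15
position: [0.6183, -0.2007, 0.0842]
orientation: [0.666, 0.746, -0.0, -0.0]
contact_force: [-0.5, 1.0, -0.4]
opening: -0.0
finger_force: 0.9
```

```bash
python3 -m crank '[{"linear":[-0.2,0,0],"turn":[0,0,0],"gripper":0},{"linear":[-0.2,0,0],"turn":[0,0,0],"gripper":0},{"linear":[0,0,0],"turn":[0,0,0],"gripper":0}]'
python3 -m crank '[{"linear":[-0.2,0,0],"turn":[0,0,0],"gripper":0},{"linear":[-0.1,0,0],"turn":[0,0,0],"gripper":0},{"linear":[0,0,0],"turn":[0,0,0],"gripper":0}]'
```

```text
time_s: 10.45
position: [0.6184, -0.2022, 0.0842]
orientation: [0.666, 0.746, 0.001, -0.002]
contact_force: [0.9, 9.8, 3.5]
opening: 0.0001
finger_force: 4.6
time_s: 10.75
position: [0.6184, -0.2023, 0.0842]
orientation: [0.666, 0.746, 0.002, -0.003]
contact_force: [-0.4, 18.1, 5.8]
opening: -0.0001
finger_force: 9.0
```

```bash
python3 -m crank '[{"linear":[0.6,0,0],"turn":[0,0,0],"gripper":0},{"linear":[0.5,0,-0.5],"turn":[0,0,0],"gripper":0},{"linear":[0,0,-3],"turn":[0,0,0],"gripper":0},{"linear":[0,0,-4],"turn":[0,0,0],"gripper":8.5},{"linear":[0,0,-4],"turn":[0,0,0],"gripper":8.5},{"linear":[0,0,-4],"turn":[0,0,0],"gripper":8.5},{"linear":[0,0,-4],"turn":[0,0,0],"gripper":8.5},{"linear":[0,0,-4],"turn":[0,0,0],"gripper":8.5},{"linear":[2,-0.2,-3],"turn":[0,0,0],"gripper":8.5},{"linear":[4,-0.5,0],"turn":[0,0,0],"gripper":8.5},{"linear":[4,-0.5,0],"turn":[0,0,0],"gripper":8.5}]'
python3 -m crank '[{"linear":[4,-0.5,0],"turn":[0,0,0],"gripper":8.5},{"linear":[4,-0.5,0],"turn":[0,0,0],"gripper":8.5},{"linear":[4,-0.5,0],"turn":[0,0,0],"gripper":8.5},{"linear":[4,-0.5,0],"turn":[0,0,0],"gripper":8.5},{"linear":[4,-0.5,0],"turn":[0,0,0],"gripper":8.5},{"linear":[4,-0.5,0],"turn":[0,0,0],"gripper":8.5},{"linear":[4,-0.5,0],"turn":[0,0,0],"gripper":8.5},{"linear":[4,-0.5,0],"turn":[0,0,0],"gripper":8.5},{"linear":[4,-0.5,0],"turn":[0,0,0],"gripper":8.5},{"linear":[4,-0.5,0],"turn":[0,0,0],"gripper":8.5},{"linear":[4,-0.5,0],"turn":[0,0,0],"gripper":8.5},{"linear":[4,-0.5,0],"turn":[0,0,0],"gripper":8.5}]'
python3 -m crank '[{"linear":[0,0,0],"turn":[0,0,-0.1335],"gripper":8.5},{"linear":[0,0,0],"turn":[0,0,-0.1335],"gripper":8.5},{"linear":[0,0,0],"turn":[0,0,-0.1335],"gripper":8.5},{"linear":[0,0,0],"turn":[0,0,-0.1335],"gripper":8.5},{"linear":[0,0,0],"turn":[0,0,-0.1335],"gripper":8.5},{"linear":[0,0,1],"turn":[0,0,-0.1335],"gripper":8.5},{"linear":[0,0,2],"turn":[0,0,-0.1335],"gripper":8.5},{"linear":[0,0,2],"turn":[0,0,-0.1335],"gripper":8.5},{"linear":[0,0,2],"turn":[0,0,-0.1335],"gripper":8.5},{"linear":[0,0,2],"turn":[0,0,-0.1335],"gripper":8.5},{"linear":[0,0,0],"turn":[0,0,0],"gripper":8.5}]'
python3 - <<'E'
from h import *
im,d=cam("wrist"); cv2.imwrite("pics/w4.png",cv2.resize(im,(800,600),interpolation=cv2.INTER_CUBIC)); print(np.load("last_wrist.npz")["W"].round(3))
E
```

```text
time_s: 11.85
position: [0.595, -0.099, 0.3513]
orientation: [0.666, 0.746, 0.0, 0.002]
contact_force: [-0.3, 0.3, -0.5]
opening: 0.085
finger_force: 0.0
time_s: 13.05
position: [0.4803, 0.3725, 0.3498]
orientation: [0.666, 0.746, 0.0, 0.001]
contact_force: [1.1, -0.4, 0.9]
opening: 0.0851
finger_force: 0.0
time_s: 14.15
position: [0.4791, 0.37, 0.2567]
orientation: [0.06, 0.998, -0.002, -0.002]
contact_force: [-0.3, 0.2, 0.3]
opening: 0.085
finger_force: 0.0
[[ 0.12   0.949  0.292  0.405]
 [ 0.993 -0.114 -0.04   0.38 ]
 [-0.005  0.295 -0.956  0.383]
 [ 0.     0.     0.     1.   ]]
```

View pics/w4.png

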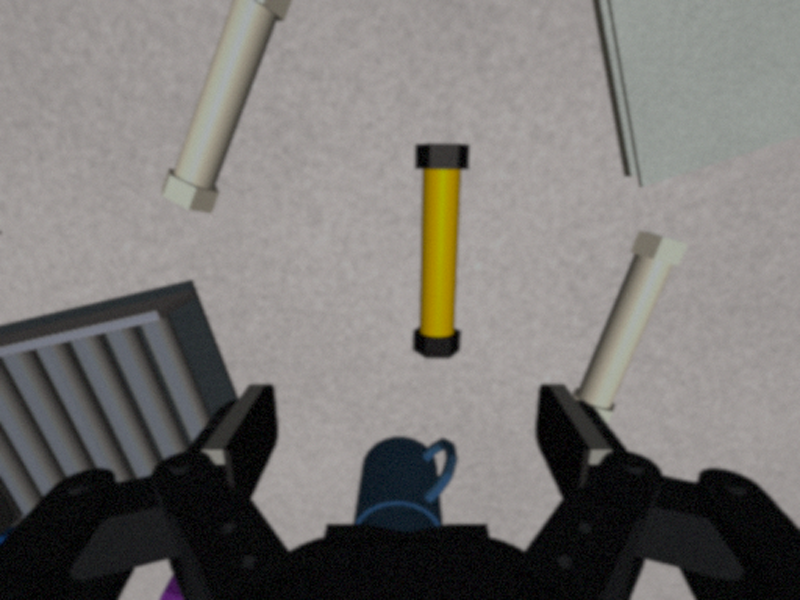

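The yellow torch lies from (442,156) to (437,343), bumper centre to bumper centre, clear of the white look-alike at (620,320) and of the mug at (400,490).

```bash
python3 - <<'E'
from h import *
f=lambda u,v:(u*.64,v*.64)
# barrel/bumper boundaries (inner edges on the barrel crest) and bumper centres
a,b=ray("wrist",*f(442,157),.022),ray("wrist",*f(437,340),.022)
c,e=ray("wrist",*f(441,169),.030),ray("wrist",*f(437.5,329),.030)
for p,q in((a,b),(c,e)):
    d=q-p;print(p.round(4),q.round(4),((p+q)/2).round(4),np.linalg.norm(d),np.degrees(np.arctan2(d[1],d[0])))
print("depth",pts("wrist",[(281,160),(282,130),(281,190)]).round(4))
s=r.sense();R=Ro.from_quat(s["orientation"]).as_matrix();print(R.round(3))
m=(c+e)/2; print("shift tool cm",(R.T@(m-s["position"])*100).round(2))
E
```

```text
[0.4016 0.4067 0.022 ] [0.5505 0.3878 0.022 ] [0.4761 0.3972 0.022 ] 0.1501351271825291 -7.2137757556240585
[0.4101 0.4045 0.03  ] [0.5375 0.3891 0.03  ] [0.4738 0.3968 0.03  ] 0.12832488281025636 -6.913268874281968
depth [[0.4707 0.3968 0.0328]
 [0.4349 0.4016 0.0329]
 [0.509  0.393  0.0327]]
[[-0.992  0.125 -0.002]
 [ 0.125  0.992 -0.002]
 [ 0.002 -0.002 -1.   ]]
shift tool cm [ 0.9   2.57 22.84]
```

```bash
python3 -m crank '[{"linear":[0.4,1.3,2],"turn":[0,0,0],"gripper":8.5},{"linear":[0.35,1.3,3],"turn":[0,0,0],"gripper":8.5},{"linear":[0,0,4],"turn":[0,0,0],"gripper":8.5},{"linear":[0,0,4],"turn":[0,0,0],"gripper":8.5},{"linear":[0,0,4],"turn":[0,0,0],"gripper":8.5},{"linear":[0,0,3],"turn":[0,0,0],"gripper":8.5},{"linear":[0,0,2],"turn":[0,0,0],"gripper":8.5},{"linear":[0,0,1],"turn":[0,0,0],"gripper":8.5},{"linear":[0,0,0.4],"turn":[0,0,0],"gripper":8.5},{"linear":[0,0,0],"turn":[0,0,0],"gripper":8.5}]'
python3 -m crank '[{"linear":[0,0,0],"turn":[0,0,0],"gripper":0},{"linear":[0,0,0],"turn":[0,0,0],"gripper":0},{"linear":[0,0,0],"turn":[0,0,0],"gripper":0},{"linear":[0,0,0],"turn":[0,0,0],"gripper":0},{"linear":[0,0,0],"turn":[0,0,0],"gripper":0},{"linear":[0,0,0],"turn":[0,0,0],"gripper":0}]'
```

```text
time_s: 15.2
position: [0.477, 0.3987, 0.0261]
orientation: [0.061, 0.998, 0.0, 0.001]
contact_force: [-0.1, -0.6, 0.3]
opening: 0.0851
finger_force: 0.0
time_s: 15.8
position: [0.4765, 0.3983, 0.0262]
orientation: [0.061, 0.998, 0.0, 0.0]
contact_force: [-1.5, 0.0, 5.6]
opening: 0.028
finger_force: 58.8
```

```bash
python3 -m crank '[{"linear":[0,0,-1],"turn":[0,0,0],"gripper":0},{"linear":[0,0,-3],"turn":[0,0,0],"gripper":0},{"linear":[0,0,-3],"turn":[0,0,0.1338],"gripper":0},{"linear":[0,0,-3],"turn":[0,0,0.1338],"gripper":0},{"linear":[0,0,-3],"turn":[0,0,0.1338],"gripper":0},{"linear":[0,0,-3],"turn":[0,0,0.1338],"gripper":0},{"linear":[0,0,-3],"turn":[0,0,0.1338],"gripper":0},{"linear":[0,0,-3],"turn":[0,0,0.1338],"gripper":0},{"linear":[0,0,-3],"turn":[0,0,0.1338],"gripper":0},{"linear":[0,0,-3],"turn":[0,0,0.1338],"gripper":0},{"linear":[0,0,-3],"turn":[0,0,0.1338],"gripper":0},{"linear":[0,0,-2],"turn":[0,0,0.1338],"gripper":0}]'
python3 -m crank '[{"linear":[-4,0.55,0],"turn":[0,0,0],"gripper":0},{"linear":[-4,0.55,0],"turn":[0,0,0],"gripper":0},{"linear":[-4,0.55,0],"turn":[0,0,0],"gripper":0},{"linear":[-4,0.55,0],"turn":[0,0,0],"gripper":0},{"linear":[-4,0.55,0],"turn":[0,0,0],"gripper":0},{"linear":[-4,0.55,0],"turn":[0,0,0],"gripper":0},{"linear":[-4,0.55,0],"turn":[0,0,0],"gripper":0},{"linear":[-4,0.55,0],"turn":[0,0,0],"gripper":0},{"linear":[-4,0.55,0],"turn":[0,0,0],"gripper":0},{"linear":[-4,0.55,0],"turn":[0,0,0],"gripper":0},{"linear":[-4,0.55,0],"turn":[0,0,0],"gripper":0},{"linear":[-4,0.55,0],"turn":[0,0,0],"gripper":0}]'
python3 -m crank '[{"linear":[-3,0.5,0],"turn":[0,0,0],"gripper":0},{"linear":[-1.5,0,0],"turn":[0,0,0],"gripper":0},{"linear":[0,0,2],"turn":[0,0,0],"gripper":0},{"linear":[0,0,3],"turn":[0,0,0],"gripper":0},{"linear":[0,0,3],"turn":[0,0,0],"gripper":0},{"linear":[0,0,2],"turn":[0,0,0],"gripper":0},{"linear":[0,0,0],"turn":[0,0,0],"gripper":0}]'
python3 - <<'E'
from h import *
im,d=cam("wrist"); cv2.imwrite("pics/w5.png",cv2.resize(im,(800,600),interpolation=cv2.INTER_CUBIC)); print(np.load("last_wrist.npz")["W"].round(3),tr(r.sense()["position"]))
E
```

```text
time_s: 17.0
position: [0.4761, 0.3982, 0.3581]
orientation: [0.669, 0.743, 0.001, 0.0]
contact_force: [0.0, 0.9, -2.2]
opening: 0.0281
finger_force: 59.6
time_s: 18.2
position: [0.5945, -0.073, 0.3556]
orientation: [0.667, 0.745, -0.0, -0.0]
contact_force: [1.2, 0.2, -2.1]
opening: 0.0278
finger_force: 59.6
time_s: 18.9
position: [0.602, -0.1142, 0.2521]
orientation: [0.667, 0.745, -0.001, -0.003]
contact_force: [-1.2, 0.2, -2.3]
opening: 0.0278
finger_force: 59.6
[[ 0.994  0.108  0.026  0.595]
 [ 0.111 -0.949 -0.295 -0.038]
 [-0.007  0.296 -0.955  0.378]
 [ 0.     0.     0.     1.   ]] [ -2.06605344 -95.56375252]
```

View pics/w5.png

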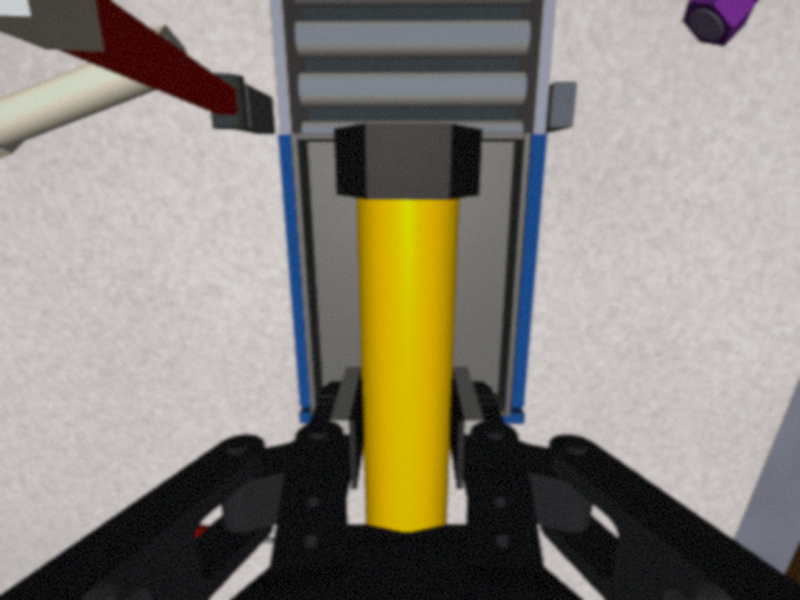

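The torch is held straight, with its axis at u≈408 and the barrel/rear bumper edge at v≈198. The tray's rear wall is at v≈137, level with the start of the blue rails, so it looks home.

```bash
python3 - <<'E'
from h import *
f=lambda u,v:(u*.64,v*.64)
z0=.2521-.008
for n,u,v,h in [("edge crest",408,199,z0+.015),("bumper rear top edge",408,123,z0+.018),("trayRN",299,138,.08),("trayRF",521,138,.08),("bayN",279,135,.065),("bayF",546,135,.065),("stopN",301,421,.076),("stopF",523,421,.076),("innerL",305,250,.08),("innerR",519,250,.08)]:
    p=ray("wrist",*f(u,v),h);print(n,tr(p).round(1))
p=pts("wrist",[(261,140),(261,200),(261,95)]);print(p.round(4),[tr(q).round(1) for q in p])
E
```

```text
edge crest [ -2.1 -26.8]
bumper rear top edge [-2.1 -8.8]
trayRN [-70.8  -2.3]
trayRF [67.8 -2.1]
bayN [-87.3   0.3]
bayF [87.5  0.5]
stopN [ -84.3 -206.5]
stopF [  86.  -205.5]
innerL [-71.7 -73. ]
innerR [ 71.9 -72.6]
[[ 0.5964 -0.0514  0.2589]
 [ 0.5993 -0.0771  0.2592]
 [ 0.5945 -0.0342  0.2618]] [array([ -2.1, -31.9]), array([ -2. , -57.7]), array([ -2.1, -14.5])]
```

```bash
python3 -m crank '[{"linear":[-0.65,0.15,2],"turn":[0,0,0],"gripper":0},{"linear":[0,0,3],"turn":[0,0,0],"gripper":0},{"linear":[0,0,3],"turn":[0,0,0],"gripper":0},{"linear":[0,0,2.5],"turn":[0,0,0],"gripper":0},{"linear":[0,0,1],"turn":[0,0,0],"gripper":0},{"linear":[0,0,0.7],"turn":[0,0,0],"gripper":0},{"linear":[0,0,0.5],"turn":[0,0,0],"gripper":0},{"linear":[0,0,0],"turn":[0,0,0],"gripper":0}]'
python3 -m crank '[{"linear":[0,0,0.4],"turn":[0,0,0],"gripper":0},{"linear":[0,0,0.4],"turn":[0,0,0],"gripper":0},{"linear":[0,0,0.4],"turn":[0,0,0],"gripper":0},{"linear":[0,0,0.4],"turn":[0,0,0],"gripper":0},{"linear":[0,0,0.4],"turn":[0,0,0],"gripper":0},{"linear":[0,0,0.4],"turn":[0,0,0],"gripper":0}]'
```

```text
time_s: 19.75
position: [0.6077, -0.1221, 0.1291]
orientation: [0.667, 0.745, 0.0, 0.001]
contact_force: [0.7, -0.2, -1.2]
opening: 0.028
finger_force: 59.6
time_s: 20.35
position: [0.6066, -0.1222, 0.1047]
orientation: [0.667, 0.745, -0.0, -0.0]
contact_force: [-4.3, -0.1, 7.1]
opening: 0.028
finger_force: 60.6
```

```bash
python3 -m crank '[{"linear":[0,-0.1,0.3],"turn":[0,0,0],"gripper":0},{"linear":[0,0,0.3],"turn":[0,0,0],"gripper":0},{"linear":[0,0,0.3],"turn":[0,0,0],"gripper":0},{"linear":[0,0,0.3],"turn":[0,0,0],"gripper":0},{"linear":[0,0,0],"turn":[0,0,0],"gripper":0}]'
python3 -m crank '[{"linear":[0,0,0.3],"turn":[0,0,0],"gripper":0},{"linear":[0,0,0.3],"turn":[0,0,0],"gripper":0},{"linear":[0,0,0],"turn":[0,0,0],"gripper":0}]'
```

```text
time_s: 20.85
position: [0.6052, -0.1219, 0.091]
orientation: [0.667, 0.745, -0.001, -0.001]
contact_force: [-2.1, 0.0, -7.7]
opening: 0.0281
finger_force: 59.6
time_s: 21.15
position: [0.6057, -0.122, 0.0871]
orientation: [0.667, 0.745, -0.0, -0.0]
contact_force: [-5.2, 0.9, 6.2]
opening: 0.028
finger_force: 60.9
```

```bash
python3 -m crank '[{"linear":[0,0,0.3],"turn":[0,0,0],"gripper":0},{"linear":[0,0,0],"turn":[0,0,0],"gripper":0}]'
python3 -m crank '[{"linear":[0,0,-0.4],"turn":[0,0,0],"gripper":0},{"linear":[0,0,0],"turn":[0,0,0],"gripper":5.5},{"linear":[0,0,0],"turn":[0,0,0],"gripper":5.5},{"linear":[0,0,0],"turn":[0,0,0],"gripper":5.5},{"linear":[0,0,-1],"turn":[0,0,0],"gripper":5.5},{"linear":[0,0,-3],"turn":[0,0,0],"gripper":5.5},{"linear":[0,0,-4],"turn":[0,0,0],"gripper":5.5},{"linear":[0,0,-4],"turn":[0,0,0],"gripper":5.5},{"linear":[0,0,-3],"turn":[0,0,0],"gripper":5.5},{"linear":[0,0,0],"turn":[0,0,0],"gripper":5.5}]'
python3 - <<'E'
from h import *
im,d=cam("wrist"); cv2.imwrite("pics/w6.png",cv2.resize(im,(800,600),interpolation=cv2.INTER_CUBIC)); print(tr(r.sense()["position"]))
E
```

```text
time_s: 21.35
position: [0.6058, -0.122, 0.0868]
orientation: [0.667, 0.745, -0.0, 0.0]
contact_force: [-11.3, 1.5, 27.1]
opening: 0.028
finger_force: 63.2
time_s: 22.35
position: [0.6095, -0.1231, 0.2434]
orientation: [0.667, 0.745, 0.002, 0.005]
contact_force: [-0.4, -0.7, 0.1]
opening: 0.0553
finger_force: 0.0
[   1.67418917 -104.00455209]
```

View pics/w6.png

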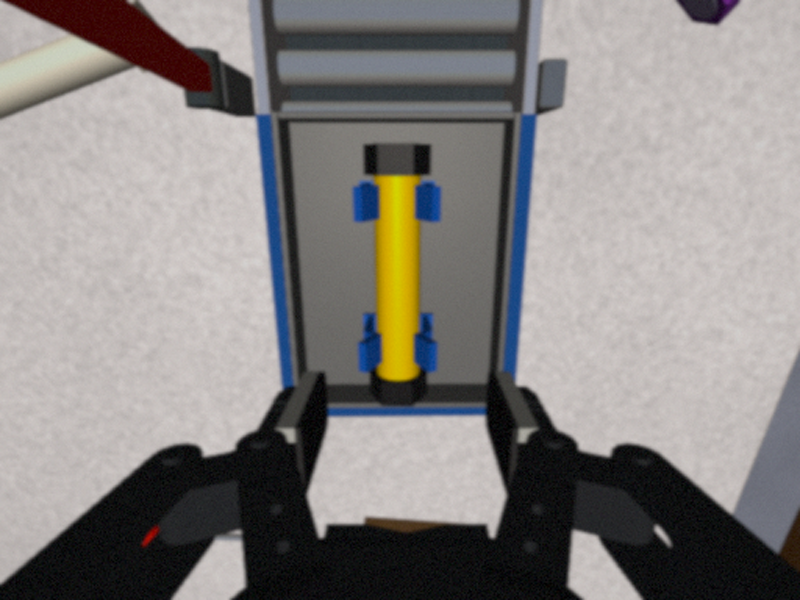

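The torch lies in both clips, (397,202) and (397,345), with the bumpers outside them. The tray touches the blue stop at v≈408. I'll check the crest heights and the gate's pose.

```bash
python3 - <<'E'
from h import *
f=lambda u,v:(u*.64,v*.64)
p=pts("wrist",[(254,124),(254,180),(254,225)]);print(p.round(4),[tr(q).round(1) for q in p])
for n,u,v,h in [("trayR",275,118,.08),("trayR",522,118,.08),("trayF",400,404,.08),("stop in",400,407,.076),("bayN",258,115,.065)]:
    print(n,tr(ray("wrist",*f(u,v),h)).round(1))
cam("top")
print(tr([.5049,-.0133]),tr([.4788,-.0141]))
E
```

```text
[[ 0.5998 -0.0648  0.0941]
 [ 0.6054 -0.1183  0.094 ]
 [ 0.6105 -0.1665  0.0938]] [array([ -0.2, -45.5]), array([ -0.5, -99.4]), array([  -0.7, -147.8])]
trayR [-72.7  -2.6]
trayR [74.8 -2.3]
trayF [   1.2 -195.3]
stop in [   1.2 -200.1]
bayN [-87.1   0.4]
[-88.87552936  16.04961935] [-114.90569774   18.11851611]
```

The crest is at 94 mm along its whole length (axis 79 mm, as specified), so the torch is fully home. Next is the gate.

```bash
python3 -m crank '[{"linear":[0,-3,-2],"turn":[0,0,0],"gripper":0},{"linear":[0,-3,-2],"turn":[0,0,0],"gripper":0},{"linear":[0,-3,-1.7],"turn":[0,0,0],"gripper":0},{"linear":[0,-3,0],"turn":[0,0,0],"gripper":0},{"linear":[0,-2.7,0],"turn":[0,0,0],"gripper":0},{"linear":[3,0,0],"turn":[0,0,0],"gripper":0},{"linear":[3,0,0],"turn":[0,0,0],"gripper":0},{"linear":[3,0,0],"turn":[0,0,0],"gripper":0},{"linear":[2.2,0,0],"turn":[0,0,0],"gripper":0},{"linear":[1,0,0],"turn":[0,0,0],"gripper":0},{"linear":[0,0,0],"turn":[0,0,0],"gripper":0}]'
python3 - <<'E'
from h import *
s=r.sense();print(tr(s["position"]),s["position"],s["joint_pos"].round(2))
im,d=cam("side");cv2.imwrite("pics/s2.png",cv2.resize(im[100:300,150:410],(780,600),interpolation=cv2.INTER_CUBIC))
E
```

```text
time_s: 23.55
position: [0.4457, -0.0163, 0.2934]
orientation: [0.666, 0.746, -0.001, -0.001]
contact_force: [-0.0, -0.3, -0.1]
opening: -0.0001
finger_force: 0.0
[-148.01593797   19.56876822] [ 0.44573057 -0.01629184  0.293369  ] [-0.19  0.09  1.76 -0.    1.3  -0.3 ]
```

View pics/s2.png

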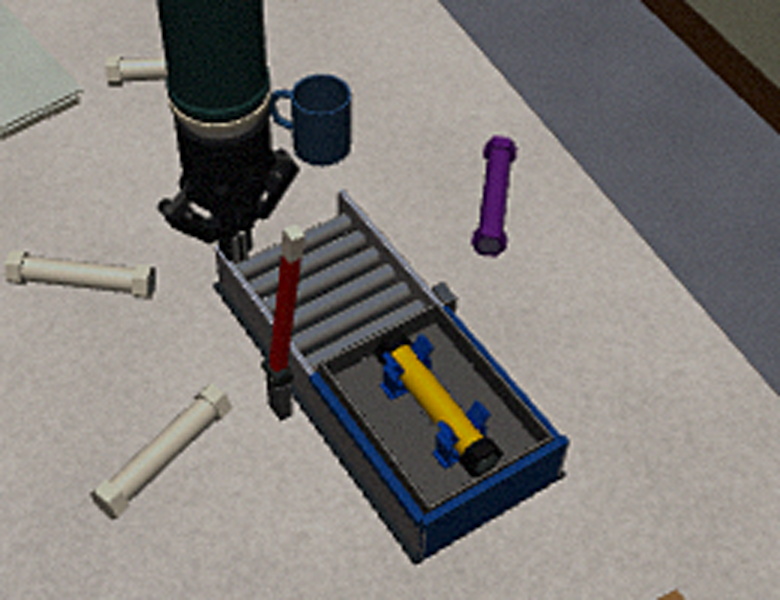

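The side view shows the torch in both clips, the tray at the blue stop and the gate still upright. The hand is on the robot's side of the gate, with linkages that flare along tool y, so I'll turn it a quarter before pushing.

```bash
python3 -m crank '[{"linear":[0,0,0],"turn":[0,0,0.1428],"gripper":0},{"linear":[0,0,0],"turn":[0,0,0.1428],"gripper":0},{"linear":[0,0,0],"turn":[0,0,0.1428],"gripper":0},{"linear":[0,0,0],"turn":[0,0,0.1428],"gripper":0},{"linear":[0,0,0],"turn":[0,0,0.1428],"gripper":0},{"linear":[0,0,0],"turn":[0,0,0.1428],"gripper":0},{"linear":[0,0,0],"turn":[0,0,0.1428],"gripper":0},{"linear":[0,0,0],"turn":[0,0,0.1428],"gripper":0},{"linear":[0,0,0],"turn":[0,0,0.1428],"gripper":0},{"linear":[0,0,0],"turn":[0,0,0.1428],"gripper":0},{"linear":[0,0,0],"turn":[0,0,0.1428],"gripper":0},{"linear":[0,0,0],"turn":[0,0,0],"gripper":0}]'
python3 -m crank '[{"linear":[0,0,1.5],"turn":[0,0,0],"gripper":0},{"linear":[0,0,1.5],"turn":[0,0,0],"gripper":0},{"linear":[2,0,0],"turn":[0,0,0],"gripper":0},{"linear":[1.5,0,0],"turn":[0,0,0],"gripper":0},{"linear":[1,0,0],"turn":[0,0,0],"gripper":0},{"linear":[1,0,0.2],"turn":[0,0,0],"gripper":0},{"linear":[1,0,0.3],"turn":[0,0,0],"gripper":0},{"linear":[0,0,0],"turn":[0,0,0],"gripper":0}]'
python3 -c "
from h import *
print(tr(r.sense()['position']))"
```

```text
time_s: 24.8
position: [0.4467, -0.0184, 0.294]
orientation: [0.999, 0.054, -0.0, 0.0]
contact_force: [0.4, -0.6, 0.1]
opening: -0.0001
finger_force: 0.0
time_s: 25.6
position: [0.5124, -0.0099, 0.259]
orientation: [0.998, 0.056, 0.0, 0.0]
contact_force: [-0.6, 0.7, -0.5]
opening: 0.0001
finger_force: 0.0
[-81.071934    18.59909467]
```

```bash
python3 -m crank '[{"linear":[1.1,0,0.7],"turn":[0,0,0],"gripper":0},{"linear":[1.1,0,0.7],"turn":[0,0,0],"gripper":0},{"linear":[1,0,0.8],"turn":[0,0,0],"gripper":0},{"linear":[0.95,0,1],"turn":[0,0,0],"gripper":0},{"linear":[0.95,0,1],"turn":[0,0,0],"gripper":0},{"linear":[0.9,0,1.1],"turn":[0,0,0],"gripper":0},{"linear":[0.7,0,1.1],"turn":[0,0,0],"gripper":0},{"linear":[0.7,0,1.1],"turn":[0,0,0],"gripper":0},{"linear":[0.7,0,1.2],"turn":[0,0,0],"gripper":0},{"linear":[0,0,0],"turn":[0,0,0],"gripper":0}]'
python3 -m crank '[{"linear":[0.6,0,1.2],"turn":[0,0,0],"gripper":0},{"linear":[0.6,0,1.2],"turn":[0,0,0],"gripper":0},{"linear":[0.5,0,1.1],"turn":[0,0,0],"gripper":0},{"linear":[0.2,0,1],"turn":[0,0,0],"gripper":0},{"linear":[0.2,0,1],"turn":[0,0,0],"gripper":0},{"linear":[0.2,0,0.9],"turn":[0,0,0],"gripper":0},{"linear":[0,0,0.6],"turn":[0,0,0],"gripper":0},{"linear":[0,0,0.2],"turn":[0,0,0],"gripper":0},{"linear":[0,0,0],"turn":[0,0,0],"gripper":0}]'
python3 -c "
from h import *
print(tr(r.sense()['position']))"
```

```text
time_s: 26.6
position: [0.5913, -0.0008, 0.1702]
orientation: [0.998, 0.056, -0.001, -0.0]
contact_force: [-0.9, -0.4, 0.0]
opening: 0.0006
finger_force: 0.0
time_s: 27.5
position: [0.6141, 0.0016, 0.1]
orientation: [0.998, 0.055, -0.0, -0.0]
contact_force: [-0.7, -0.1, -0.4]
opening: 0.0001
finger_force: 0.0
[21.28316541 18.83423253]
```

Keep pressing down until the bar meets its stop.

```bash
python3 -m crank '[{"linear":[0,0,0.2],"turn":[0,0,0],"gripper":0},{"linear":[0,0,0.2],"turn":[0,0,0],"gripper":0},{"linear":[0,0,0],"turn":[0,0,0],"gripper":0}]'
python3 -m crank '[{"linear":[0,0,0.2],"turn":[0,0,0],"gripper":0},{"linear":[0,0,0.1],"turn":[0,0,0],"gripper":0},{"linear":[0,0,0],"turn":[0,0,0],"gripper":0}]'
```

```text
time_s: 27.8
position: [0.6147, 0.0015, 0.0979]
orientation: [0.998, 0.056, 0.001, 0.0]
contact_force: [-2.6, -0.6, 9.2]
opening: 0.0
finger_force: 5.0
time_s: 28.1
position: [0.6148, 0.0015, 0.0974]
orientation: [0.998, 0.056, 0.001, 0.0]
contact_force: [-9.5, -0.2, 30.5]
opening: -0.0004
finger_force: 15.0
```

The bar is firm against its stop, with TCP z at the expected 98 mm. I'll retreat and check.

```bash
python3 -m crank '[{"linear":[0,0,-1],"turn":[0,0,0],"gripper":0},{"linear":[0,0,-3],"turn":[0,0,0],"gripper":0},{"linear":[0,0,-4],"turn":[0,0,0],"gripper":0},{"linear":[0,0,-4],"turn":[0,0,0],"gripper":0},{"linear":[0,0,-4],"turn":[0,0,0],"gripper":0},{"linear":[-2,-3,-3],"turn":[0,0,0],"gripper":0},{"linear":[-2,-4,-2],"turn":[0,0,0],"gripper":0},{"linear":[-2,-4,0],"turn":[0,0,0],"gripper":0},{"linear":[0,-4,0],"turn":[0,0,0],"gripper":0},{"linear":[0,-3,0],"turn":[0,0,0],"gripper":0},{"linear":[0,0,0],"turn":[0,0,0],"gripper":0}]'
python3 - <<'E'
from h import *
im,d=cam("side");cv2.imwrite("pics/s3.png",cv2.resize(im[100:300,150:410],(780,600),interpolation=cv2.INTER_CUBIC));cam("top")
print(r.sense()["contact_force"])
E
```

```text
time_s: 29.2
position: [0.534, 0.1772, 0.3038]
orientation: [0.998, 0.057, 0.0, -0.001]
contact_force: [0.1, -0.1, -0.0]
opening: 0.0002
finger_force: 0.0
[-1.16632839 -1.01457228 -0.43837225]
```

View pics/s3.png

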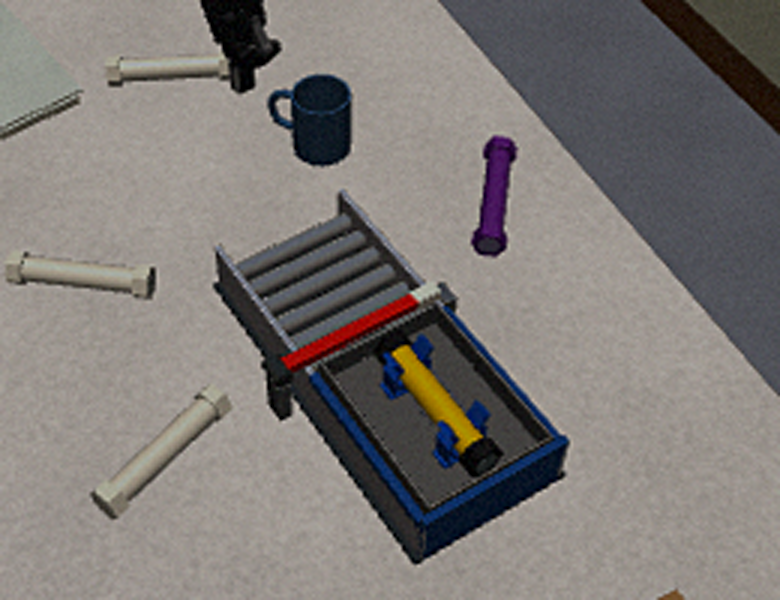

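The gate bar lies across the track on its block (450,295), the tray is against the blue stop, and the torch is in both clips. The mug and look-alikes haven't moved, and the arm is clear.

```bash
python3 -c "
from workcell import r
print(r.close_job())"
```

```text
the job is handed in; nothing more can be done
None
```

The job is handed in at about 29 s: the tray is against the blue end stop, the yellow torch is snapped into both clips, the red gate bar is down on its stop, and I did not touch the mug, carton, screwdriver or look-alikes.

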